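# Lock the fence board to the packing jig with its cam disc

### The job

Slide the wooden fence board along its channel until the board meets the spring plunger and its bolt is in the throat of the metal cam housing, let go of it, then turn the cam disc clockwise (seen from above) by its upright crank pin, roughly half a turn, until its hook has drawn the bolt in tight against the stop. Where it tightens differs each time: feel for it and make it properly tight, but do not force it further, and leave the marker, the timer and the scissors where they are.

Things in the scene. Friction and masses are not known exactly. Their poses are not given: they have to be found in the camera images.
- fence_centre (a point): Centre of the loose wooden fence board, 90 long x 26 thick x 40 high mm, 0.2 kg, standing in a channel on a fixed plywood base (board's foot at z = 12 mm, rails beside it up to z = 24 mm). Its x axis points along the channel to the cam housing (sliding direction), z up. A steel bolt sticks out of its front end.
- bolt_head (a point): Centre of the bolt's head, an upright steel stud 10 mm across at the bolt's tip, 81.8 mm ahead of the board's centre, same axes. When the board meets the spring plunger (1.2 N, then 0.3 N per mm) the head is 23.5 mm from the cam axis; it must be within 25 mm before the cam turns, or the hook misses it.
- cam_axis (a point): Point on the cam's upright axis at the top face of the steel cam disc (z = 54 mm); disc 74 mm across, in a square aluminium housing 90 mm wide. x axis points along the channel, away from the board; z up. A spiral hook under the disc catches the bolt head and draws it in 4.5 mm per radian.
- crank_pin (a point): Point on the upright steel crank pin, 12 mm in diameter, that stands on the disc 30 mm from the cam axis; this point lies 21 mm above the disc's top face, the pin's top 38 mm above it. It travels with the disc round the side away from the board.
- cam (a joint): Cam disc angle, rad, growing clockwise from above; 0 to 0.25 at the start, hook bites at about 1.6, travel ends at 4.6. A rubber stop on shims of unknown thickness is met between 2.2 and 4.0; from there tension climbs about 110 N/rad. Sideways push on the pin: 3 to 4 N free, up to 7 N drawing in, properly tight 11 to 13.5 N, over 16 N may overstrain the bolt. Stays where it is left.
- marker: Black-capped marker, 128 mm long, lying behind the fence board; leave it.
- timer: Small kitchen timer, 70 x 26 x 64 mm high; leave it.
- shears: Pair of scissors, 206 mm long, lying flat; leave it.
There are look-alikes about, which are no part of the job. Of the things shaped like the part that bears fence_centre, the wooden one is meant.

How it is judged:
By the outcome, as a careful person would: the job done as asked, in the order asked, and still so for the second after the job is handed in, with the robot touching nothing.
It also fails if it takes over 72 s, if anything falls off the work surface, if the arm or the gripper's body presses on something with over 40 N, if the wrist force passes 120 N, or if a joint passes its speed limit or range.

### The arm

A 6-joint arm with a two-finger parallel gripper is mounted at the origin on a cart in front of the work surface, level with it; the furniture and walls round the work are solid. World frame = base frame: x ahead of the robot, y to its left, z up, the work surface at z = 0. Lengths are in m, angles in rad, forces in N, time in s.
With the tool pointing down it reaches from about 0.35 to 0.775 m from the base axis. Payload 5.5 kg.
Tool frame: the origin (TCP) lies midway between the tips of the shut fingers; the grasp point (between the pads) lies 19 mm behind it; z points along the fingers, y is the direction in which the jaws open and shut (so a half turn about z gives the same grasp; the last joint's range is limited). The gripper opens to 85 mm and grips with 20 to 120 N. Pads are 22 mm wide; open, the fingers measure 114 mm over their backs; the gripper's body (76 mm by 85 mm) begins 54 mm behind the grasp point. The pads swing forward as they close: fully open they stand 13 mm farther back than shut.
Start: joints at [-1.434, 0.313, 0.046, 1.304, 0, 1.431], TCP at [0.157, -0.553, 0.231] pointing down, gripper open.
Joint ranges: [-2.76, 2.76], [-0.86, 1.69], [-1.03, 1.26], [-2.2, 2.34], [-1.47, 1.5], [-3.14, 3.14]. Speed limits (rad/s): [2.57, 2.57, 3.14, 3.14, 3.14, 3.14].

### API

Orientations are given as a unit quaternion [w, x, y, z].
In Python, from workcell import env gives the robot as it stands.
- The arm moves only by the shell command python3 -m pendant 'ROWS' [FORCE]. ROWS is JSON, a list of rows, each a list of 3 entries, a list of its own where there are three numbers: the shift along the tool's x, y, z each as a share of 20 mm, from -1 to 1, then the turn about the tool's z as a share of 6 degrees, from -1 to 1, then the closure, from -1 (fully open) to 1 (shut). In form: [[[tx, ty, tz], turn, claw], ...]. A call has 1 to 12 rows; each row shifts and turns the commanded pose from where the row before left it, along the tool's axes as they then stand; what a row does not reach is not made up. A row lasts 1/8 s, in which the tool goes at most 62.5 mm and 10.7 degrees, less where a joint would pass 70% of its speed; a pose out of reach is approached as far as the arm can. A call with a number of a shift or a turn outside -1 to 1 is refused whole. A call with a gripper value outside its range is refused whole. The fingers move at their own pace and stop on an object; FORCE is the grip in N (left out, the last holds). Time passes only in rows, so rows that do not move let the fingers close. It gives the time, the measured TCP pose, the force and the opening at its end, in the units of the state.
- env.get_state(): the state, without advancing time (a new reading comes with each control period).
- env.read_camera(name): name is "scene" or "side" or "wrist"; returns a dict with "color" (384x512x3 uint8, blue, green, red), "mtx" (3x3 intrinsics, pixels), "view" (4x4, takes a point from world to camera coordinates). Camera axes: x right, y down, z forward; pixel columns grow to the right and rows downward; lengths in m; the calibration is good to about 2 mm. A picture is of the moment at which its call begins. There is no depth.
- env.hand_in(): hands the job in, once; it reports no verdict.
Trained networks look in the newest picture that a camera, given by its name, has taken for a name from the list of things; names that differ only in an ending like _2 or _b are one class to them, and where a whole thing is asked for, a point or a joint stands for the part that bears it (a point fixed in the world has none). Each returns a list of dicts, best first, with "p" (0 to 1); they miss things now and then, are a little off and sometimes report something else, mostly with a low value. They report only what shows in the picture. A call takes as long as a camera call. They do not tell look-alikes from the thing itself.
- env.boxes_of(camera, thing): "location" ([column, row] in pixels, amid what is visible of it).
- env.cut_out(camera, thing): "region" (384x512 bool, what is visible of it) and "location" ([column, row] in pixels, amid what is visible of it).
The state is a dict: "clock": time; "joint_pos": joint angles; "qvel": joint speeds; "tau": joint torques, N m; "tcp_pos": TCP position; "orientation": TCP orientation; "wrist_force": force on the tool from outside, world axes, zero at the start; "ft_torque": the same for the moment, N m; "finger_gap": finger opening in m.
Only numpy, scipy, OpenCV 4.12 (cv2) and the standard library are available. Lean on these libraries where they do the work, as an engineer would, in place of code of your own. Each camera call takes 0.05 s, during which the arm holds its last target.

## Working session

There is one attempt and no reset: what is moved stays moved. The work goes in short steps, Python scripts to look and compute and a shell command to move; the robot and the scene stay as the last step left them, time stands still between calls to the robot, and variables do not carry over. Pictures are saved under pics/ and viewed, and the job is handed in when it is done.

```bash
mkdir -p pics; cat > h.py <<'E'
import numpy as np, cv2
from workcell import env
def snap(c,n):
    r=env.read_camera(c); cv2.imwrite(f'pics/{n}.png',r['color']); return r
def ray(r,px):
    V=r['view'];R=V[:3,:3];o=-R.T@V[:3,3]
    d=R.T@np.linalg.solve(r['mtx'],[px[0],px[1],1.]);return o,d
def atz(r,px,z):
    o,d=ray(r,px);return o+d*(z-o[2])/d[2]
def proj(r,p):
    q=r['view'][:3,:3]@np.array(p)+r['view'][:3,3];q=r['mtx']@q;return q[:2]/q[2]
E
python3 - <<'E'
from h import *
np.set_printoptions(precision=4,suppress=True)
s=env.get_state();print(s)
for c in ['scene','side','wrist']:
    r=snap(c,c+'0')
    V=r['view'];print(c,-V[:3,:3].T@V[:3,3],r['mtx'][0,0])
    for t,z in [('fence_centre',.032),('bolt_head',.03),('cam_axis',.054),('crank_pin',.075),('marker',.01),('timer',.03),('shears',.005)]:
        for b in env.boxes_of(c,t): print(c,t,round(b['p'],2),np.round(b['location']),atz(r,b['location'],z))
E
```

```text
{'clock': 0.0, 'joint_pos': array([-1.4336,  0.314 ,  0.045 ,  1.3036,  0.    ,  1.4312]), 'qvel': array([-0.0025,  0.    , -0.0003,  0.0021,  0.0005,  0.0009]), 'tau': array([ -0.0003, -48.0624,  29.8536,   0.0192,  -0.0001,  -0.    ]), 'tcp_pos': array([ 0.1571, -0.5526,  0.2304]), 'orientation': array([-0.0009,  0.9904,  0.138 ,  0.    ]), 'wrist_force': array([-0.0201, -0.6964,  0.7508]), 'ft_torque': array([-0.0008,  0.0191,  0.0351]), 'finger_gap': 0.08531023087775373}
scene [0.0253 0.3477 0.5083] 360.4896906031644
scene fence_centre 0.84 [365. 188.] [ 0.6076 -0.3465  0.032 ]
scene fence_centre 0.77 [226. 232.] [0.6227 0.0675 0.032 ]
scene bolt_head 0.59 [367. 188.] [ 0.6079 -0.354   0.03  ]
scene bolt_head 0.55 [224. 233.] [0.6247 0.0721 0.03  ]
scene bolt_head 0.52 [261. 188.] [ 0.7596 -0.1077  0.03  ]
scene cam_axis 0.85 [264. 237.] [0.539  0.0205 0.054 ]
scene cam_axis 0.7 [228. 234.] [0.5876 0.0819 0.054 ]
scene crank_pin 0.82 [282. 211.] [ 0.5745 -0.0495  0.075 ]
scene marker 0.73 [181. 256.] [0.622  0.1768 0.01  ]
scene timer 0.91 [311. 178.] [ 0.7348 -0.2628  0.03  ]
scene shears 0.79 [135. 261.] [0.6652 0.2652 0.005 ]
side [ 0.2408 -1.249   0.6351] 469.95747471538704
side fence_centre 0.97 [297. 217.] [ 0.7773 -0.1494  0.032 ]
side fence_centre 0.75 [227. 193.] [0.6408 0.093  0.032 ]
side fence_centre 0.58 [275. 271.] [ 0.6095 -0.3881  0.032 ]
side bolt_head 0.88 [274. 271.] [ 0.61   -0.3845  0.03  ]
side bolt_head 0.76 [294. 217.] [ 0.7725 -0.1391  0.03  ]
side bolt_head 0.46 [222. 194.] [0.6236 0.0931 0.03  ]
side cam_axis 0.81 [232. 214.] [ 0.5958 -0.1094  0.054 ]
side crank_pin 0.55 [233. 209.] [ 0.5954 -0.1193  0.075 ]
side marker 0.68 [213. 190.] [0.6182 0.1816 0.01  ]
side timer 0.94 [308. 237.] [ 0.7556 -0.2649  0.03  ]
side shears 0.55 [221. 184.] [0.663  0.2324 0.005 ]
wrist [ 0.2366 -0.53    0.3736] 291.8065681092535
```

View pics/scene0.png

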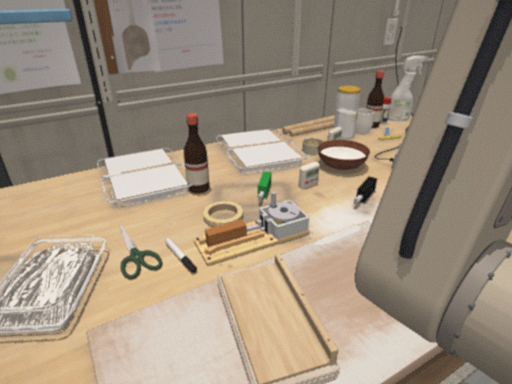

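View pics/side0.png

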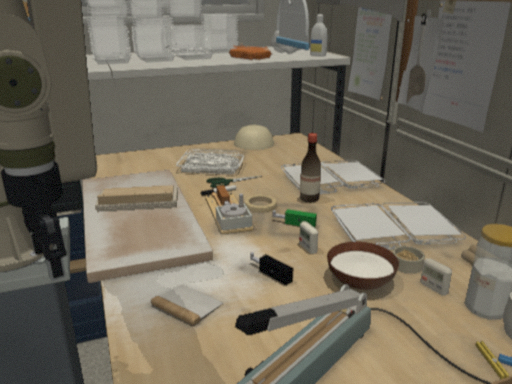

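```bash
python3 - <<'E'
import cv2
a=cv2.imread('pics/scene0.png')[170:280,160:330];b=cv2.imread('pics/side0.png')[160:270,170:340]
cv2.imwrite('pics/z0.png',cv2.resize(a,None,fx=4.6,fy=4.6,interpolation=2));cv2.imwrite('pics/z1.png',cv2.resize(b,None,fx=4.6,fy=4.6,interpolation=2))
E
```

```text
(no output)
```

View pics/z0.png

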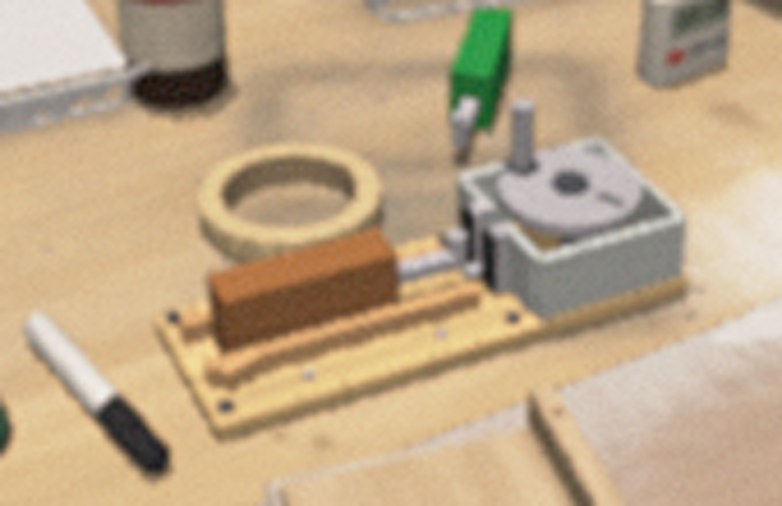

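View pics/z1.png

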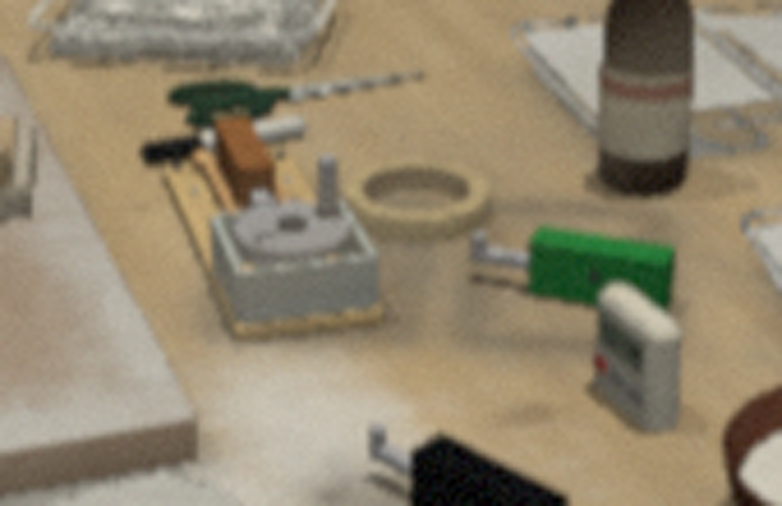

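```bash
python3 - <<'E'
from h import *
np.set_printoptions(precision=4,suppress=True)
a=env.read_camera('scene');b=env.read_camera('side')
S=lambda u,v:(160+u/4.6,170+v/4.6); T=lambda u,v:(170+u/4.6,160+v/4.6)
for n,p,q,z in [('hub',S(572,181),T(293,222),.056),('pintop',S(522,103),T(327,160),.092),('boardtopC',S(304,260),T(242,133),.052)]:
    print(n,atz(a,p,z),atz(b,q,z))
for n,p in [('backleft',S(212,277)),('frontleft',S(398,262)),('backright',S(380,232))]: print(n,atz(a,p,.052))
E
```

```text
hub [ 0.6022 -0.0747  0.056 ] [ 0.6102 -0.076   0.056 ]
pintop [ 0.6299 -0.0617  0.092 ] [ 0.6354 -0.0696  0.092 ]
boardtopC [0.6163 0.0708 0.052 ] [0.6244 0.0823 0.052 ]
backleft [0.6264 0.114  0.052 ]
frontleft [0.5915 0.0334 0.052 ]
backright [0.6181 0.0283 0.052 ]
```

```bash
python3 - <<'E'
from h import *
np.set_printoptions(precision=4,suppress=True)
r=env.read_camera('wrist');print(r['view'],r['mtx'])
print([atz(r,p,0.05) for p in [(0,0),(511,0),(0,383),(511,383),(256,192)]], env.get_state()['wrist_force'])
E
```

```text
[[ 0.2725 -0.9622 -0.0005 -0.5742]
 [-0.9119 -0.2584  0.3188 -0.0403]
 [-0.3068 -0.0864 -0.9478  0.3809]
 [ 0.      0.      0.      1.    ]] [[291.8066   0.     255.4516]
 [  0.     291.8066 191.9833]
 [  0.       0.       1.    ]]
[array([ 0.2519, -0.2711,  0.05  ]), array([ 0.3852, -0.742 ,  0.05  ]), array([-0.2637, -0.273 ,  0.05  ]), array([-0.0543, -1.0104,  0.05  ]), array([ 0.132 , -0.5601,  0.05  ])] [-0.6524  0.0586  0.069 ]
```

```bash
python3 -m pendant '[[[0,0,0],-1,-1],[[0,0,0],-1,-1],[[0,0,0],-1,-1],[[0,0,0],-1,-1],[[0,0,0],-1,-1],[[0,0,0],-1,-1],[[0,0,0],-1,-1],[[0,0,0],-1,-1],[[0,0,0],-1,-1],[[0,0,0],-1,-1],[[0,0,0],-1,-1]]'
cat >> h.py <<'E'
from scipy.spatial.transform import Rotation as Ro
def tool(tgt=None):
    s=env.get_state();w,x,y,z=s['orientation'];R=Ro.from_quat([x,y,z,w]).as_matrix()
    print('t',round(s['clock'],2),'tcp',np.round(s['tcp_pos'],4),'head',round(float(np.degrees(np.arctan2(R[1,0],R[0,0]))),1),'q',np.round(s['joint_pos'],2),'F',np.round(s['wrist_force'],2),'gap',round(s['finger_gap'],4))
    print(' F tool',np.round(R.T@s['wrist_force'],2))
    if tgt is not None: print(' delta units',np.round(R.T@(np.array(tgt)-s['tcp_pos'])/.02,2))
    return R
E
python3 -c "
from h import *
tool((.612,0.0,.23))"
```

```text
clock: 2.72
tcp_pos: [0.1571, -0.5531, 0.2313]
orientation: [0.0, 0.754, 0.656, -0.0]
wrist_force: [0.0, 0.1, -0.3]
finger_gap: 0.0854
t 2.73 tcp [ 0.1571 -0.5531  0.2313] head 82.1 q [-1.43  0.31  0.05  1.3  -0.    0.28] F [ 0.01  0.07 -0.31] gap 0.0854
 F tool [0.07 0.   0.31]
 delta units [30.53 18.7   0.06]
```

```bash
python3 -m pendant '[[[1,0.61,0],0,-1],[[1,0.61,0],0,-1],[[1,0.61,0],0,-1],[[1,0.61,0],0,-1],[[1,0.61,0],0,-1],[[1,0.61,0],0,-1],[[1,0.61,0],0,-1],[[1,0.61,0],0,-1],[[1,0.61,0],0,-1],[[1,0.61,0],0,-1],[[1,0.61,0],0,-1],[[1,0.61,0],0,-1]]'
python3 -m pendant '[[[1,0.61,0],0,-1],[[1,0.61,0],0,-1],[[1,0.61,0],0,-1],[[1,0.61,0],0,-1],[[1,0.61,0],0,-1],[[1,0.61,0],0,-1],[[1,0.61,0],0,-1],[[1,0.61,0],0,-1],[[1,0.61,0],0,-1],[[1,0.61,0],0,-1],[[1,0.61,0],0,-1],[[1,0.61,0],0,-1]]'
python3 -m pendant '[[[1,0.61,0],0,-1],[[1,0.61,0],0,-1],[[1,0.61,0],0,-1],[[1,0.61,0],0,-1],[[1,0.61,0],0,-1],[[1,0.61,0],0,-1],[[0,0,0],0,-1],[[0,0,0],0,-1]]'
python3 -c "
from h import *
tool()
r=snap('wrist','w1')
np.set_printoptions(precision=4,suppress=True)
for t,z in [('fence_centre',.032),('bolt_head',.04),('cam_axis',.054),('crank_pin',.075)]:
    for b in env.boxes_of('wrist',t): print(t,round(b['p'],2),np.round(b['location']),atz(r,b['location'],z))
"
```

```text
clock: 4.22
tcp_pos: [0.3369, -0.3346, 0.2315]
orientation: [0.0, 0.755, 0.655, -0.0]
wrist_force: [-0.6, -0.7, -0.8]
finger_gap: 0.0854
clock: 5.72
tcp_pos: [0.5152, -0.1176, 0.2315]
orientation: [0.0, 0.755, 0.655, 0.0]
wrist_force: [0.0, 0.5, -0.2]
finger_gap: 0.0851
clock: 6.72
tcp_pos: [0.604, -0.0107, 0.2312]
orientation: [-0.0, 0.755, 0.655, -0.0]
wrist_force: [-0.8, 0.5, 1.0]
finger_gap: 0.0855
t 6.72 tcp [ 0.604  -0.0107  0.2312] head 81.9 q [-0.15  0.37  0.13  1.33 -0.    1.56] F [-0.77  0.53  0.96] gap 0.0855
 F tool [ 0.42 -0.84 -0.96]
fence_centre 0.79 [258.  95.] [0.6181 0.0697 0.032 ]
fence_centre 0.64 [405. 231.] [ 0.783  -0.1225  0.032 ]
bolt_head 0.98 [260.  94.] [0.6205 0.0702 0.04  ]
bolt_head 0.83 [403. 234.] [ 0.7768 -0.122   0.04  ]
bolt_head 0.62 [269. 342.] [ 0.5862 -0.2715  0.04  ]
cam_axis 0.63 [266. 151.] [0.6187 0.0105 0.054 ]
crank_pin 0.96 [266. 222.] [ 0.6083 -0.0645  0.075 ]
```

View pics/w1.png

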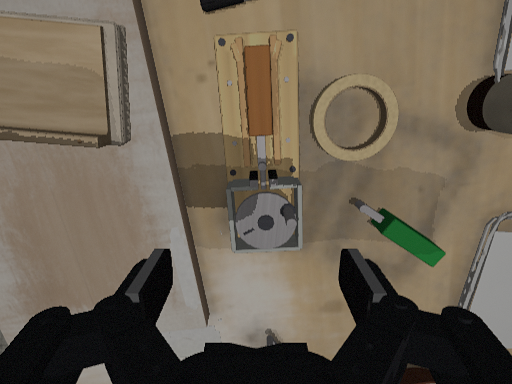

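```bash
python3 - <<'E'
import cv2
a=cv2.imread('pics/w1.png')[20:265,200:330]
cv2.imwrite('pics/z2.png',cv2.resize(a[:130],None,fx=4.6,fy=4.6,interpolation=2));cv2.imwrite('pics/z3.png',cv2.resize(a[110:],None,fx=4.4,fy=4.4,interpolation=2))
E
```

```text
(no output)
```

View pics/z2.png

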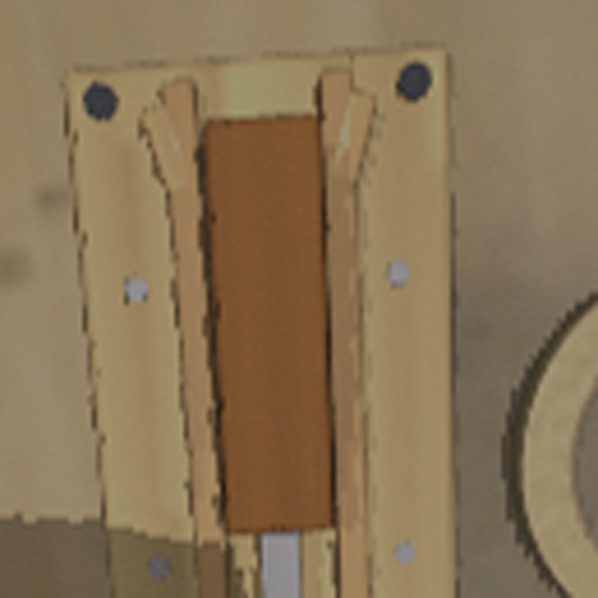

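View pics/z3.png

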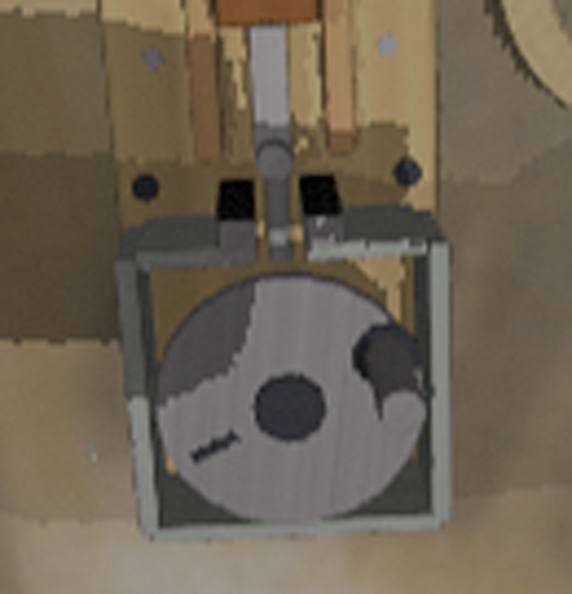

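```bash
python3 - <<'E'
from h import *
np.set_printoptions(precision=4,suppress=True)
r=env.read_camera('wrist')
A=lambda u,v:(200+u/4.6,20+v/4.6); B=lambda u,v:(200+u/4.4,130+v/4.4)
c=[atz(r,A(*p),.052) for p in [(205,122),(320,115),(334,527),(228,530)]]
print(np.array(c)); C=np.mean(c,0);d=(c[3]+c[2]-c[0]-c[1])[:2]/2;print('centre',C,'len',np.linalg.norm(d),'wid',np.linalg.norm((c[0]+c[3]-c[1]-c[2])/2),'head',np.degrees(np.arctan2(d[1],d[0])))
ax=[atz(r,B(291,398),.054),atz(r,B(290,407),.056)];print('axis',ax)
print('pintop',atz(r,B(385,355),.092))
print('bolthead',atz(r,B(274,158),.04))
v=ax[0]-C;print('dist',np.linalg.norm(v[:2]),np.degrees(np.arctan2(v[1],v[0])))
tool()
E
```

```text
[[0.612  0.1163 0.052 ]
 [0.6369 0.1141 0.052 ]
 [0.6288 0.0262 0.052 ]
 [0.6039 0.0291 0.052 ]]
centre [0.6204 0.0714 0.052 ] len 0.08793270020713007 wid 0.02503194357905628 head -95.2763284848157
axis [array([ 0.6084, -0.0732,  0.054 ]), array([ 0.6079, -0.0749,  0.056 ])]
pintop [ 0.6329 -0.0483  0.092 ]
bolthead [ 0.6128 -0.0098  0.04  ]
dist 0.14510506422361355 -94.7262792808202
t 7.03 tcp [ 0.6042 -0.0116  0.2315] head 81.8 q [-0.15  0.37  0.13  1.33 -0.    1.56] F [ 0.48 -1.11 -0.51] gap 0.0857
 F tool [-1.03  0.63  0.51]
```

```bash
python3 -c "
from h import *
tool((.6204,.0714,.03))"
```

```text
t 7.03 tcp [ 0.6042 -0.0116  0.2315] head 81.8 q [-0.15  0.37  0.13  1.33 -0.    1.56] F [ 0.48 -1.11 -0.51] gap 0.0857
 F tool [-1.03  0.63  0.51]
 delta units [ 4.22  0.21 10.07]
```

```bash
python3 -m pendant '[[[0.85,0.04,0.5],-0.5,0],[[0.85,0.04,0.5],0,0],[[0.84,0.04,1],0,0],[[0.84,0.04,1],0,0],[[0.84,0.04,1],0,0],[[0,0,1],0,0],[[0,0,1],0,0],[[0,0,0],0,0],[[0,0,0],0,0]]'
python3 -c "
from h import *
tool((.6204,.0714,.03))
snap('wrist','w2');snap('side','s2')"
```

```text
clock: 8.15
tcp_pos: [0.6169, 0.0732, 0.1115]
orientation: [0.0, 0.738, 0.675, 0.0]
wrist_force: [0.3, -0.4, -0.4]
finger_gap: 0.0424
t 8.15 tcp [0.6169 0.0732 0.1115] head 84.9 q [-0.01  0.46 -0.04  1.07 -0.    1.65] F [ 0.28 -0.37 -0.42] gap 0.0424
 F tool [-0.35  0.31  0.42]
 delta units [-0.08  0.18  4.07]
```

View pics/w2.png

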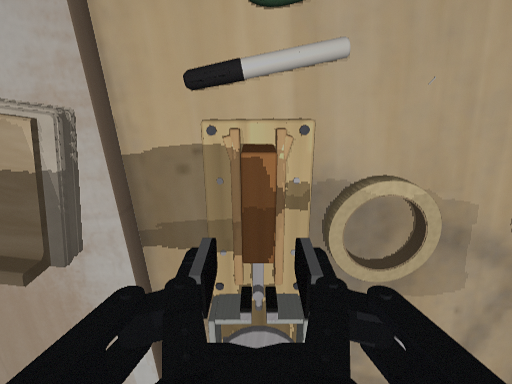

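```bash
python3 -m pendant '[[[0,0.1,1],0,0],[[-0.08,0,1],0,0],[[0,0,1],0,0],[[0,0,1],0,0],[[0,0,0],0,0],[[0,0,0],0,0.5],[[0,0,0],0,0.5],[[0,0,0],0,0.5],[[0,0,0],0,0.5]]' 30
python3 -c "
from h import *
tool((.6204,.0714,.03))
snap('wrist','w3')"
```

```text
clock: 9.38
tcp_pos: [0.6196, 0.0708, 0.0326]
orientation: [0.001, 0.738, 0.675, 0.001]
wrist_force: [-1.8, -0.4, 6.4]
finger_gap: 0.0252
t 9.38 tcp [0.6196 0.0708 0.0326] head 84.9 q [-0.01  0.53 -0.14  0.91 -0.    1.65] F [-1.83 -0.35  6.39] gap 0.0252
 F tool [-0.51 -1.78 -6.39]
 delta units [0.04 0.04 0.13]
```

View pics/w3.png

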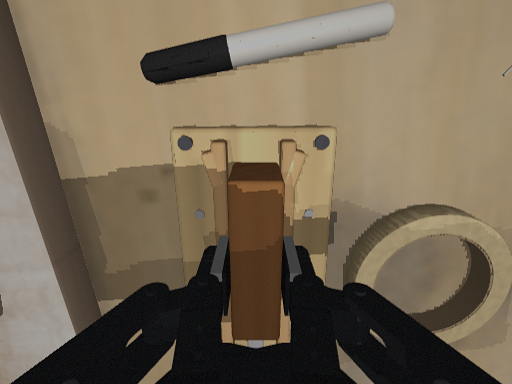

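```bash
python3 -m pendant '[[[0,0,-0.1],0,0.5],[[0,0,0],0,0.5]]'
python3 -m pendant '[[[-0.3,0,0],0,0.5],[[-0.3,0,0],0,0.5],[[-0.3,0,0],0,0.5],[[-0.3,0,0],0,0.5],[[-0.3,0,0],0,0.5],[[-0.2,0,0],0,0.5],[[0,0,0],0,0.5],[[0,0,0],0,0.5]]'
python3 -c "
from h import *
tool((.6204-.0036,.0714-.0396,.03))
snap('wrist','w4');snap('scene','sc4')"
```

```text
clock: 9.68
tcp_pos: [0.6182, 0.0708, 0.0328]
orientation: [-0.0, 0.738, 0.675, -0.0]
wrist_force: [0.0, -0.7, -2.6]
finger_gap: 0.0256
clock: 10.68
tcp_pos: [0.6157, 0.037, 0.0333]
orientation: [0.0, 0.738, 0.675, 0.0]
wrist_force: [0.9, -0.1, -3.0]
finger_gap: 0.0253
t 10.68 tcp [0.6157 0.037  0.0333] head 84.9 q [-0.07  0.52 -0.15  0.9   0.    1.59] F [ 0.9  -0.1  -2.95] gap 0.0253
 F tool [-0.02  0.91  2.95]
 delta units [-0.25  0.08  0.17]
```

View pics/w4.png

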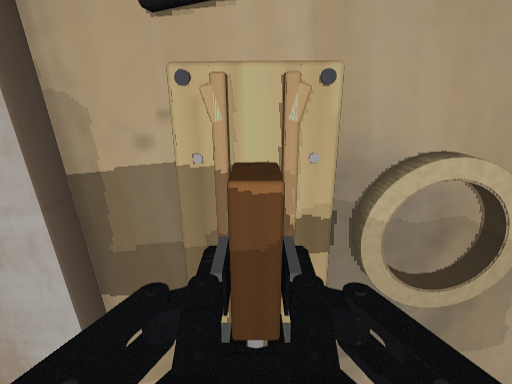

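```bash
for i in 1; do python3 -m pendant '[[[-0.1,0,0],0,0.5],[[-0.1,0,0],0,0.5],[[0,0,0],0,0.5]]'; python3 -m pendant '[[[-0.1,0,0],0,0.5],[[0,0,0],0,0.5]]';python3 -m pendant '[[[-0.1,0,0],0,0.5],[[0,0,0],0,0.5]]'; done
python3 -c "
from h import *
tool((.6204-.0036,.0714-.0396,.03))"
```

```text
clock: 11.15
tcp_pos: [0.6153, 0.0327, 0.0333]
orientation: [0.0, 0.738, 0.675, -0.0]
wrist_force: [-0.4, -1.6, -3.2]
finger_gap: 0.0253
clock: 11.4
tcp_pos: [0.6151, 0.0307, 0.0333]
orientation: [0.0, 0.738, 0.675, -0.0]
wrist_force: [-0.3, -0.0, -1.6]
finger_gap: 0.0251
clock: 11.65
tcp_pos: [0.6149, 0.029, 0.0333]
orientation: [-0.0, 0.738, 0.675, 0.0]
wrist_force: [-1.0, 1.3, -2.3]
finger_gap: 0.025
t 11.65 tcp [0.6149 0.029  0.0333] head 84.9 q [-0.08  0.51 -0.16  0.9   0.    1.58] F [-0.98  1.29 -2.33] gap 0.025
 F tool [ 1.2  -1.09  2.33]
 delta units [0.15 0.08 0.17]
```

```bash
for i in 1 2; do python3 -m pendant '[[[0,0,0],0,0.5]]'|grep force; done; python3 -m pendant '[[[-0.1,0,0],0,0.5],[[0,0,0],0,0.5]]'; for i in 1 2 3; do python3 -m pendant '[[[0,0,0],0,0.5]]'|egrep 'force|tcp'; done
```

```text
wrist_force: [0.0, 1.4, -1.7]
wrist_force: [0.0, 2.6, -2.3]
clock: 12.15
tcp_pos: [0.6148, 0.0269, 0.0333]
orientation: [-0.0, 0.738, 0.675, 0.0]
wrist_force: [-1.0, 1.9, -2.5]
finger_gap: 0.0253
tcp_pos: [0.6148, 0.027, 0.0333]
wrist_force: [-0.4, 1.6, -1.6]
tcp_pos: [0.6148, 0.0269, 0.0333]
wrist_force: [0.7, 2.7, -2.0]
tcp_pos: [0.6148, 0.027, 0.0333]
wrist_force: [0.1, 1.2, -1.7]
```

```bash
python3 -m pendant '[[[0,0,0],0,0.2],[[0,0,0],0,0],[[0,0,0],0,0],[[0,0,-1],0,0],[[0,0,-1],0,0],[[0,0,-1],0,0],[[0,0,-1],0,0],[[0,0,-1],0,0],[[-1,0,-1],0,0],[[-1,0,-1],0,0],[[0,0,0],0,0],[[0,0,0],0,0]]'
python3 - <<'E'
from h import *
tool()
r=snap('wrist','w5')
a=cv2.imread('pics/w5.png');cv2.imwrite('pics/z5.png',cv2.resize(a[60:330,150:400],None,fx=2.2,fy=2.2,interpolation=2))
E
```

```text
clock: 14.02
tcp_pos: [0.6109, -0.0126, 0.1726]
orientation: [-0.0, 0.738, 0.675, -0.0]
wrist_force: [0.6, -0.2, -0.8]
finger_gap: 0.0426
t 14.03 tcp [ 0.6109 -0.0126  0.1726] head 84.8 q [-0.15  0.4   0.03  1.2   0.    1.51] F [ 0.62 -0.24 -0.79] gap 0.0426
 F tool [-0.18  0.64  0.79]
```

View pics/z5.png

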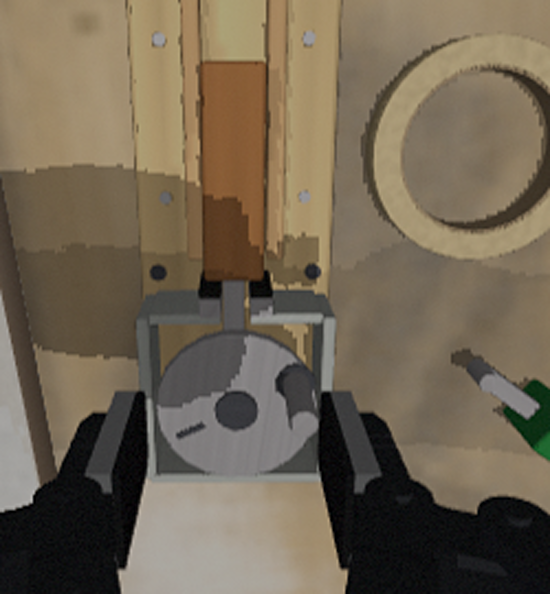

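```bash
python3 - <<'E'
from h import *
np.set_printoptions(precision=4,suppress=True)
r=env.read_camera('wrist')
B=lambda u,v:(150+u/2.2,60+v/2.2)
c=np.array([atz(r,B(*p),.052) for p in [(203,62),(265,62),(265,278),(203,280)]]);C=c.mean(0)
print(C,np.linalg.norm((c[0]+c[1]-c[2]-c[3])/2))
ax=[atz(r,B(237,403),.054),atz(r,B(236,411),.056)]
print('axis',ax,[np.linalg.norm((a-C)[:2]) for a in ax])
print('pin',atz(r,B(293,385),.06),atz(r,B(303,417),.092))
E
```

```text
[0.6156 0.0311 0.052 ] 0.08766606943292474
axis [array([ 0.6078, -0.0709,  0.054 ]), array([ 0.6071, -0.0738,  0.056 ])] [np.float64(0.10233183848206723), np.float64(0.1053046938811486)]
pin [ 0.6334 -0.061   0.06  ] [ 0.6346 -0.0588  0.092 ]
```

```bash
python3 -m pendant '[[[0,0,0],-1,0.5],[[0,0,0],-1,0.5],[[0,0,0],-1,0.5],[[0,0,0],-1,0.5],[[0,0,0],-1,0.5],[[0,0,0],-1,0.5],[[0,0,0],-1,0.5],[[0,0,0],-1,0.5],[[0,0,0],-1,0.5],[[0,0,0],-1,0.5]]' >/dev/null
python3 -m pendant '[[[0,0,0],-1,0.5],[[0,0,0],-1,0.5],[[0,0,0],-1,0.5],[[0,0,0],-1,0.5],[[0,0,0],-1,0.5],[[0,0,0],-1,0.5],[[0,0,0],-1,0.5],[[0,0,0],-1,0.5],[[0,0,0],-1,0.5],[[0,0,0],-1,0.5],[[0,0,0],-0.4,0.5]]'
python3 -c "
from h import *
tool((.6342,-.0600,.063))"
```

```text
clock: 16.75
tcp_pos: [0.6106, -0.012, 0.1722]
orientation: [-0.001, -0.237, 0.971, 0.0]
wrist_force: [-1.1, -0.3, -0.0]
finger_gap: 0.0216
t 16.75 tcp [ 0.6106 -0.012   0.1722] head -152.6 q [-0.15  0.41  0.03  1.2   0.   -0.63] F [-1.12 -0.34 -0.02] gap 0.0216
 F tool [1.15 0.22 0.03]
 delta units [ 0.05 -2.68  5.46]
```

```bash
python3 -m pendant '[[[0.02,-0.9,0.6],0,0.5],[[0.02,-0.9,0.7],0,0.5],[[0,-0.88,0.7],0,0.5],[[0,0,0.7],0,0.5],[[0,0,0],0,0.5],[[0,0,0],0,0.5]]'
python3 -c "
from h import *
tool((.6342,-.0600,.063))
snap('wrist','w6');snap('scene','sc6');snap('side','s6')
a=cv2.imread('pics/sc6.png')[150:290,200:330];b=cv2.imread('pics/s6.png')[140:280,160:300]
cv2.imwrite('pics/z6.png',np.hstack([cv2.resize(a,(400,431)),cv2.resize(b,(400,400+31))]))"
```

```text
clock: 17.5
tcp_pos: [0.6349, -0.0606, 0.1194]
orientation: [-0.0, -0.236, 0.972, 0.0]
wrist_force: [-0.0, -0.4, 0.3]
finger_gap: 0.0212
t 17.5 tcp [ 0.6349 -0.0606  0.1194] head -152.7 q [-0.22  0.48  0.02  1.11  0.   -0.7 ] F [-0.03 -0.44  0.3 ] gap 0.0212
 F tool [ 0.23 -0.38 -0.3 ]
 delta units [0.02 0.04 2.82]
```

View pics/w6.png

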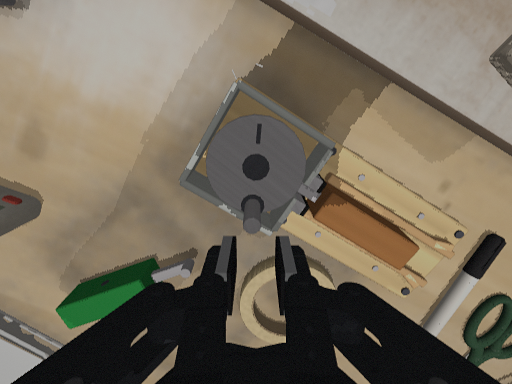

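View pics/z6.png

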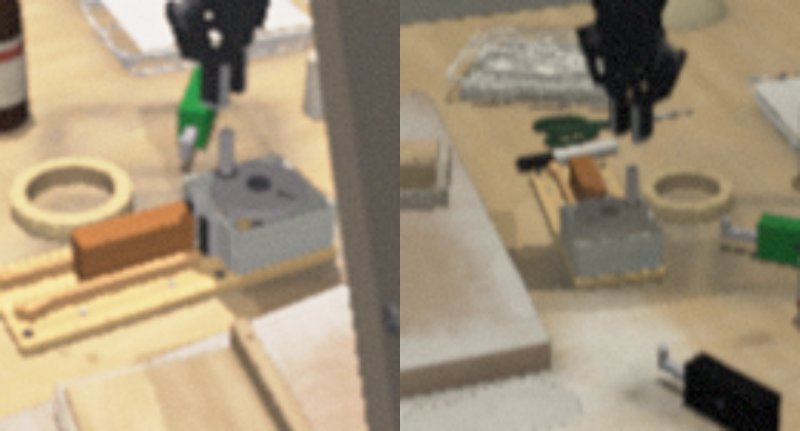

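```bash
python3 -m pendant '[[[0,0,0.7],0,0.5],[[0,0,0.7],0,0.5],[[0,0,0.7],0,0.5],[[0,0,0.7],0,0.5],[[0,0,0],0,0.5],[[0,0,0],0,0.5]]'
python3 -c "
from h import *
r=cv2.imread('pics/w6.png')
tool((.6342,-.0600,.063))
r=snap('wrist','w7')
print(atz(r,(255.5,167),.055))"
```

```text
clock: 18.4
tcp_pos: [0.6352, -0.061, 0.0634]
orientation: [0.0, -0.236, 0.972, -0.0]
wrist_force: [1.2, 0.0, -0.6]
finger_gap: 0.0214
t 18.4 tcp [ 0.6352 -0.061   0.0634] head -152.7 q [-0.22  0.53 -0.05  0.99 -0.   -0.7 ] F [ 1.25  0.   -0.58] gap 0.0214
 F tool [-1.11 -0.57  0.58]
 delta units [0.02 0.07 0.02]
[ 0.59548414 -0.08090607  0.055     ]
```

View pics/w7.png

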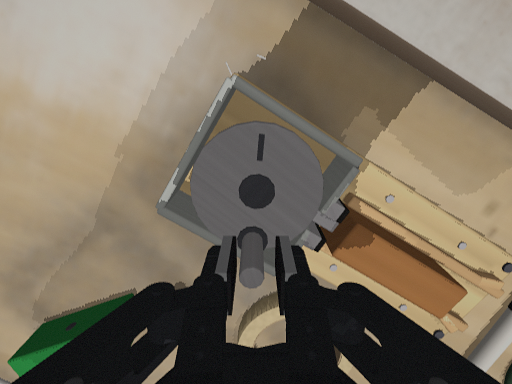

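```bash
python3 -c "
from h import *
r=env.read_camera('wrist')
print(atz(r,(257,191),.055),atz(r,(257,186),.054))"
python3 -m pendant '[[[0,0,0],0,0.64],[[0,0,0],0,0.64],[[0.008,-0.157,0],1,0.64],[[0.008,-0.157,0],1,0.64],[[0.008,-0.157,0],1,0.64],[[0,0,0],0,0.64]]'
python3 -c "
from h import *
tool()"
```

```text
[ 0.60740323 -0.07406088  0.055     ] [ 0.60514212 -0.07522275  0.054     ]
clock: 19.25
tcp_pos: [0.6377, -0.0692, 0.0635]
orientation: [-0.0, -0.081, 0.997, 0.001]
wrist_force: [-1.6, 2.5, 2.0]
finger_gap: 0.0157
t 19.25 tcp [ 0.6377 -0.0692  0.0635] head -170.7 q [-0.23  0.53 -0.04  1.    0.   -0.4 ] F [-1.58  2.51  2.01] gap 0.0157
 F tool [ 1.16  2.74 -2.01]
```

```bash
python3 -m pendant '[[[0.008,-0.157,0],1,0.64],[[0.008,-0.157,0],1,0.64],[[0.008,-0.157,0],1,0.64],[[0.008,-0.157,0],1,0.64],[[0.008,-0.157,0],1,0.64],[[0.008,-0.157,0],1,0.64],[[0.008,-0.157,0],1,0.64],[[0,0,0],0,0.64]]'
python3 -c "
from h import *
tool()
r=snap('wrist','w8')"
```

```text
clock: 20.25
tcp_pos: [0.634, -0.0906, 0.0635]
orientation: [0.0, 0.28, 0.96, 0.0]
wrist_force: [0.2, 2.4, 1.2]
finger_gap: 0.0152
t 20.25 tcp [ 0.634  -0.0906  0.0635] head 147.4 q [-0.27  0.53 -0.05  0.99  0.    0.3 ] F [0.22 2.41 1.2 ] gap 0.0152
 F tool [ 1.11  2.15 -1.2 ]
```

View pics/w8.png

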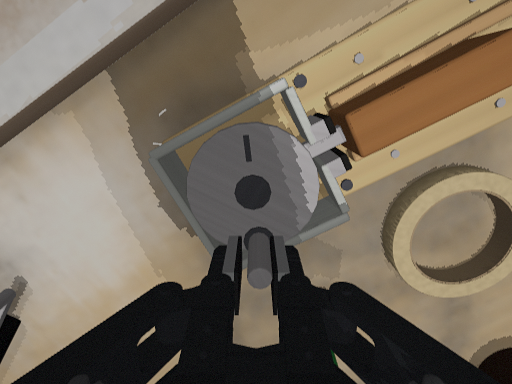

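```bash
python3 -m pendant '[[[0.02,-0.157,0],1,0.64],[[0.02,-0.157,0],1,0.64],[[0.02,-0.157,0],1,0.64],[[0.008,-0.157,0],1,0.64],[[0.008,-0.157,0],1,0.64],[[0,0,0],0,0.64]]'
python3 -c "
from h import *
tool()"
python3 -m pendant '[[[0.008,-0.157,0],1,0.64],[[0.008,-0.157,0],1,0.64],[[0,0,0],0,0.64]]'
python3 -c "
from h import *
tool()
r=snap('scene','s9')"
```

```text
clock: 21.05
tcp_pos: [0.6229, -0.1017, 0.0636]
orientation: [0.001, 0.519, 0.855, 0.0]
wrist_force: [4.7, -1.2, -1.7]
finger_gap: 0.0151
t 21.05 tcp [ 0.6229 -0.1017  0.0636] head 117.4 q [-0.29  0.51 -0.08  0.98 -0.    0.8 ] F [ 4.72 -1.17 -1.67] gap 0.0151
 F tool [-3.21  3.65  1.68]
clock: 21.42
tcp_pos: [0.6172, -0.1043, 0.0636]
orientation: [0.002, 0.606, 0.795, -0.0]
wrist_force: [4.9, -1.7, -2.2]
finger_gap: 0.0154
t 21.43 tcp [ 0.6172 -0.1043  0.0636] head 105.4 q [-0.3   0.5  -0.09  0.97 -0.    1.01] F [ 4.91 -1.7  -2.17] gap 0.0154
 F tool [-2.94  4.28  2.19]
```

```bash
cat > c.py <<'E'
from h import *
s=env.get_state();w,x,y,z=s['orientation'];R=Ro.from_quat([x,y,z,w]).as_matrix()
f=R.T@s['wrist_force'];t=s['tcp_pos'];ax=np.array([.6074,-.074])
pin=t+R[:,1]*-(.0)  # tcp
v=(t[:2]+R[:2,1]*(s['finger_gap']/2-.006))-ax
phi=np.degrees(np.arctan2(v[1],v[0]));tang=np.array([np.sin(np.radians(phi)),-np.cos(np.radians(phi))])
print('t',round(s['clock'],2),'r',np.round(np.linalg.norm(v)*1e3,1),'phi',round(phi,1),'cam~',round(((27-phi)%360)/57.3+.1,2),'head-180',round(np.degrees(np.arctan2(R[1,0],R[0,0]))-180,1),'Ftool',np.round(f,1),'push',round(float(-s['wrist_force'][:2]@tang),1),'gap',round(s['finger_gap']*1e3,1),'q6',round(s['joint_pos'][5],2),'tau6',round(s['ft_torque'][2],2))
E
python3 c.py
for i in 1; do python3 -m pendant '[[[0.01,-0.157,0],1,0.64],[[0.01,-0.157,0],1,0.64],[[0,0,0],0,0.64]]' >/dev/null; python3 c.py; python3 -m pendant '[[[0.008,-0.157,0],1,0.64],[[0.008,-0.078,0],0.5,0.64]]' >/dev/null; python3 c.py;python3 -m pendant '[[[0,0,0],0,0.64]]' >/dev/null; python3 c.py; done
```

```text
t 21.48 r 32.0 phi -68.9 cam~ 1.77 head-180 -74.6 Ftool [-3.1  4.5  2.1] push 4.1 gap 15.6 q6 1.01 tau6 -0.07
t 21.85 r 32.1 phi -80.0 cam~ 1.97 head-180 -86.6 Ftool [-1.8  6.4  3.6] push 6.2 gap 15.3 q6 1.21 tau6 -0.01
t 22.1 r 32.1 phi -87.7 cam~ 2.1 head-180 -95.7 Ftool [-3.3  7.3  4.5] push 6.8 gap 15.6 q6 1.37 tau6 -0.04
t 22.23 r 32.1 phi -88.4 cam~ 2.11 head-180 -95.6 Ftool [-3.4  6.7  5.2] push 6.2 gap 15.1 q6 1.37 tau6 -0.04
```

```bash
python3 -m pendant '[[[0.02,-0.08,-0.03],0.5,0.64],[[0.02,-0.08,0],0.5,0.64],[[0,0,0],0,0.64]]' >/dev/null; python3 c.py; python3 -m pendant '[[[0.02,-0.08,0],0.5,0.64],[[0.02,-0.08,0],0.5,0.64],[[0,0,0],0,0.64]]' >/dev/null; python3 c.py;python3 -m pendant '[[[0,0,0],0,0.64]]' >/dev/null; python3 c.py
```

```text
t 22.6 r 31.6 phi -93.9 cam~ 2.21 head-180 -101.6 Ftool [-3.9  5.9  4.3] push 5.4 gap 15.4 q6 1.47 tau6 -0.1
t 22.98 r 31.2 phi -99.4 cam~ 2.31 head-180 -107.7 Ftool [-6.   7.9  4.1] push 7.0 gap 15.4 q6 1.58 tau6 -0.03
t 23.1 r 31.2 phi -99.3 cam~ 2.3 head-180 -107.6 Ftool [-5.4  6.9  3.6] push 6.1 gap 15.4 q6 1.58 tau6 -0.0
```

```bash
python3 -c "
from h import *
r=snap('wrist','w10');snap('scene','s10');a=cv2.imread('pics/s10.png')[150:290,200:330];cv2.imwrite('pics/z10.png',cv2.resize(a,None,fx=4,fy=4))"
```

```text
(no output)
```

View pics/w10.png

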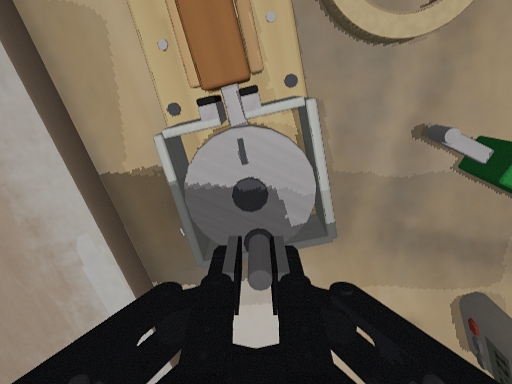

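View pics/z10.png

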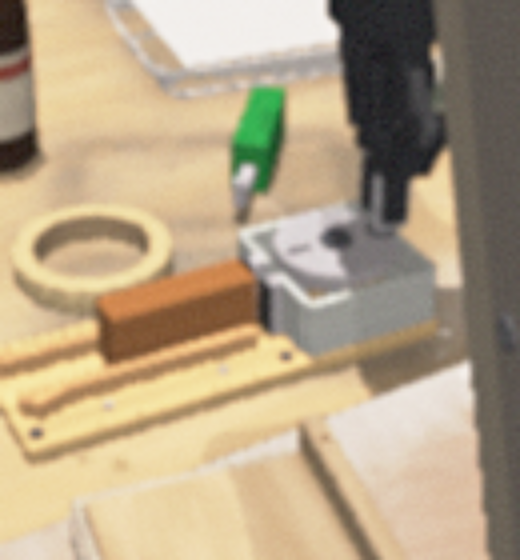

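```bash
python3 -m pendant '[[[-0.04,-0.08,0],0,0.64],[[-0.02,-0.08,0],0,0.64],[[0,0,0],0,0.64]]' >/dev/null; python3 c.py; python3 -m pendant '[[[0,-0.08,0],0.4,0.64],[[0,-0.08,0],0.4,0.64],[[0,0,0],0,0.64]]' >/dev/null; python3 c.py;python3 -m pendant '[[[0,0,0],0,0.64]]' >/dev/null; python3 c.py
```

```text
t 23.57 r 32.0 phi -105.7 cam~ 2.42 head-180 -107.6 Ftool [-3.9  7.   2.3] push 6.9 gap 15.3 q6 1.58 tau6 -0.04
t 23.95 r 32.2 phi -112.0 cam~ 2.53 head-180 -112.4 Ftool [-4.9  5.7  2.4] push 5.7 gap 15.2 q6 1.66 tau6 -0.06
t 24.07 r 32.2 phi -111.8 cam~ 2.52 head-180 -112.4 Ftool [-3.7  6.6  2.8] push 6.6 gap 15.3 q6 1.66 tau6 -0.07
```

```bash
python3 -m pendant '[[[-0.05,-0.08,0],0.5,0.64],[[-0.03,-0.08,0],0.5,0.64],[[0,0,0],0,0.64]]' >/dev/null; python3 c.py; python3 -m pendant '[[[0,-0.08,0],0.5,0.64],[[0,-0.08,0],0.5,0.64],[[0,0,0],0,0.64]]' >/dev/null; python3 c.py;python3 -m pendant '[[[0,0,0],0,0.64]]' >/dev/null; python3 c.py
```

```text
t 24.45 r 32.5 phi -118.5 cam~ 2.64 head-180 -118.4 Ftool [0.8 5.8 2.7] push 5.8 gap 15.4 q6 1.76 tau6 -0.04
t 24.82 r 32.5 phi -124.1 cam~ 2.74 head-180 -124.4 Ftool [1.7 4.8 0.9] push 4.8 gap 15.5 q6 1.87 tau6 0.01
t 24.95 r 32.5 phi -124.7 cam~ 2.75 head-180 -124.3 Ftool [1.4 4.3 3.4] push 4.3 gap 14.8 q6 1.87 tau6 -0.04
```

```bash
for i in 1 ; do python3 -m pendant '[[[0.004,-0.08,0],0.5,0.64],[[0.004,-0.08,0],0.5,0.64]]' >/dev/null; python3 c.py; python3 -m pendant '[[[0.004,-0.08,0],0.5,0.64],[[0.004,-0.08,0],0.5,0.64]]' >/dev/null; python3 c.py;python3 -m pendant '[[[0.004,-0.08,0],0.5,0.64],[[0.004,-0.08,0],0.5,0.64]]' >/dev/null; python3 c.py;python3 -m pendant '[[[0,0,0],0,0.64]]' >/dev/null; python3 c.py; done
```

```text
t 25.2 r 32.4 phi -129.1 cam~ 2.82 head-180 -130.4 Ftool [2.8 6.3 2.2] push 6.4 gap 15.4 q6 1.98 tau6 -0.01
t 25.45 r 32.3 phi -134.6 cam~ 2.92 head-180 -136.4 Ftool [3.6 5.4 4.3] push 5.5 gap 15.5 q6 2.08 tau6 -0.01
t 25.7 r 32.1 phi -138.2 cam~ 2.98 head-180 -142.5 Ftool [5.  8.7 6.3] push 9.1 gap 15.6 q6 2.19 tau6 0.03
t 25.82 r 32.2 phi -138.5 cam~ 2.99 head-180 -142.4 Ftool [5.  7.8 3.8] push 8.2 gap 15.6 q6 2.19 tau6 0.02
```

```bash
python3 -m pendant '[[[0.04,-0.04,0],0,0.64],[[0,0,0],0,0.64]]' >/dev/null; python3 c.py;python3 -m pendant '[[[0,0,0],0,0.64]]' >/dev/null; python3 c.py;  python3 -m pendant '[[[0.04,-0.04,0],0.2,0.64],[[0,0,0],0,0.64]]' >/dev/null; python3 c.py;python3 -m pendant '[[[0,0,0],0,0.64]]' >/dev/null; python3 c.py
```

```text
t 26.07 r 32.2 phi -139.1 cam~ 3.0 head-180 -142.4 Ftool [ 1.8 10.1  4.4] push 10.2 gap 15.6 q6 2.19 tau6 0.02
t 26.2 r 32.2 phi -139.1 cam~ 3.0 head-180 -142.4 Ftool [2.6 9.7 4.9] push 9.9 gap 15.5 q6 2.19 tau6 0.01
t 26.45 r 32.1 phi -139.9 cam~ 3.01 head-180 -143.6 Ftool [-0.7  9.6  5.3] push 9.6 gap 15.4 q6 2.21 tau6 0.04
t 26.57 r 32.1 phi -140.1 cam~ 3.02 head-180 -143.6 Ftool [ 0.2 10.5  4.1] push 10.5 gap 15.3 q6 2.21 tau6 -0.04
```

```bash
python3 -m pendant '[[[0.005,-0.04,0],0.2,0.64],[[0,0,0],0,0.64]]' >/dev/null; python3 c.py;python3 -m pendant '[[[0,0,0],0,0.64]]' >/dev/null; python3 c.py;  python3 -m pendant '[[[0.005,-0.04,0],0.2,0.64],[[0,0,0],0,0.64]]' >/dev/null; python3 c.py;python3 -m pendant '[[[0,0,0],0,0.64]]' >/dev/null; python3 c.py
```

```text
t 26.82 r 32.1 phi -141.0 cam~ 3.03 head-180 -144.9 Ftool [0.1 9.5 3.2] push 9.5 gap 15.5 q6 2.24 tau6 0.03
t 26.95 r 32.1 phi -140.9 cam~ 3.03 head-180 -144.8 Ftool [ 0.2 11.8  4.7] push 11.8 gap 15.6 q6 2.24 tau6 -0.02
t 27.2 r 32.0 phi -141.8 cam~ 3.05 head-180 -146.1 Ftool [-0.6 11.6  5.2] push 11.6 gap 15.7 q6 2.26 tau6 -0.01
t 27.32 r 32.0 phi -142.0 cam~ 3.05 head-180 -146.1 Ftool [ 0.5 11.8  4.1] push 11.9 gap 15.4 q6 2.26 tau6 -0.0
```

```bash
for i in 1 2 3; do python3 -m pendant '[[[0,0,0],0,0.64]]' >/dev/null; python3 c.py; done; python3 -m pendant '[[[0.005,-0.03,0],0.15,0.64],[[0,0,0],0,0.64]]' >/dev/null; python3 c.py; for i in 1 2 3; do python3 -m pendant '[[[0,0,0],0,0.64]]' >/dev/null; python3 c.py; done
```

```text
t 27.45 r 32.0 phi -142.0 cam~ 3.05 head-180 -146.1 Ftool [-0.  10.2  5.1] push 10.2 gap 15.5 q6 2.26 tau6 0.03
t 27.57 r 32.0 phi -141.8 cam~ 3.05 head-180 -146.1 Ftool [-0.2 10.9  6.3] push 10.9 gap 15.6 q6 2.26 tau6 0.0
t 27.7 r 32.0 phi -141.9 cam~ 3.05 head-180 -146.1 Ftool [-0.2 11.1  4.3] push 11.1 gap 15.5 q6 2.26 tau6 -0.07
t 27.95 r 32.0 phi -142.7 cam~ 3.06 head-180 -147.0 Ftool [-0.6 10.9  4.8] push 10.9 gap 15.5 q6 2.27 tau6 -0.04
t 28.07 r 32.0 phi -142.8 cam~ 3.06 head-180 -147.0 Ftool [ 0.2 11.7  5.1] push 11.7 gap 15.6 q6 2.27 tau6 -0.03
t 28.2 r 32.0 phi -142.8 cam~ 3.06 head-180 -147.0 Ftool [-0.6 10.9  4. ] push 10.9 gap 15.6 q6 2.27 tau6 -0.02
t 28.32 r 32.0 phi -142.9 cam~ 3.07 head-180 -147.0 Ftool [-0.1 11.7  4.5] push 11.7 gap 15.4 q6 2.27 tau6 -0.01
```

```bash
python3 -m pendant '[[[0.005,-0.05,0],0.2,0.64],[[0,0,0],0,0.64]]' >/dev/null; python3 c.py; for i in 1 2 3 4; do python3 -m pendant '[[[0,0,0],0,0.64]]' >/dev/null; python3 c.py; done
```

```text
t 28.57 r 32.0 phi -144.5 cam~ 3.09 head-180 -148.2 Ftool [-0.9 12.5  5.4] push 12.5 gap 15.2 q6 2.3 tau6 -0.01
t 28.7 r 32.0 phi -144.3 cam~ 3.09 head-180 -148.2 Ftool [-1.2 11.8  6.3] push 11.8 gap 15.5 q6 2.3 tau6 -0.01
t 28.82 r 32.0 phi -144.4 cam~ 3.09 head-180 -148.2 Ftool [ 0.7 12.6  5.6] push 12.6 gap 15.3 q6 2.3 tau6 0.02
t 28.95 r 32.0 phi -144.0 cam~ 3.08 head-180 -148.2 Ftool [-0.1 12.3  5.9] push 12.3 gap 15.7 q6 2.3 tau6 0.01
t 29.07 r 32.0 phi -144.6 cam~ 3.09 head-180 -148.2 Ftool [-0.9 12.   4.6] push 12.0 gap 15.2 q6 2.3 tau6 -0.01
```

```bash
python3 -m pendant '[[[0,0.08,0],0,0.4],[[0,0,0],0,0.4],[[0,0,0],0,0.4]]' ; python3 c.py; python3 -c "
from h import *
snap('wrist','w11')"
```

```text
clock: 29.45
tcp_pos: [0.5783, -0.0881, 0.0637]
orientation: [-0.0, 0.962, 0.274, -0.0]
wrist_force: [0.3, 0.7, 0.4]
finger_gap: 0.0259
t 29.45 r 32.3 phi -141.7 cam~ 3.04 head-180 -148.2 Ftool [ 0.6 -0.4 -0.4] push -0.3 gap 25.9 q6 2.3 tau6 -0.1
```

View pics/w11.png

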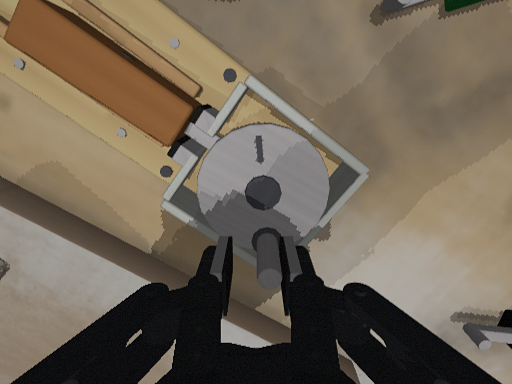

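```bash
python3 -m pendant '[[[0,0,-0.5],0,0.4],[[0,0,-1],0,0.4],[[0,0,-1],0,0.4],[[0,0,-1],0,0.4],[[0,0,-1],0,0.4],[[0,0,-1],0,0.4],[[0,0,-1],0,0.4],[[0,0,0],0,0.4],[[0,0,0],0,0.4]]' ; python3 -c "
from h import *
snap('wrist','w12');snap('scene','s12');snap('side','d12');a=cv2.imread('pics/s12.png');b=cv2.imread('pics/d12.png');cv2.imwrite('pics/z12.png',np.hstack([cv2.resize(a[150:290,110:330],(440,280)),cv2.resize(b[150:290,170:350],(360,280))]))"
```

```text
clock: 30.62
tcp_pos: [0.5787, -0.0883, 0.1935]
orientation: [-0.0, 0.962, 0.274, -0.0]
wrist_force: [0.7, -0.5, -0.2]
finger_gap: 0.0255
```

View pics/w12.png

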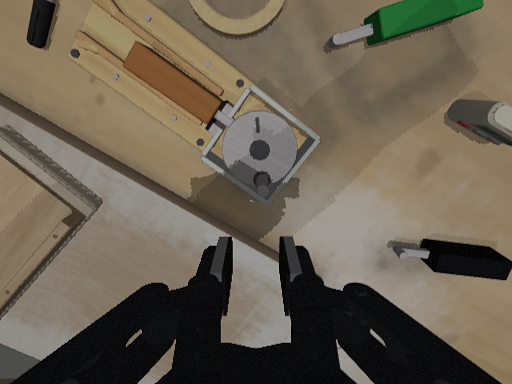

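View pics/z12.png

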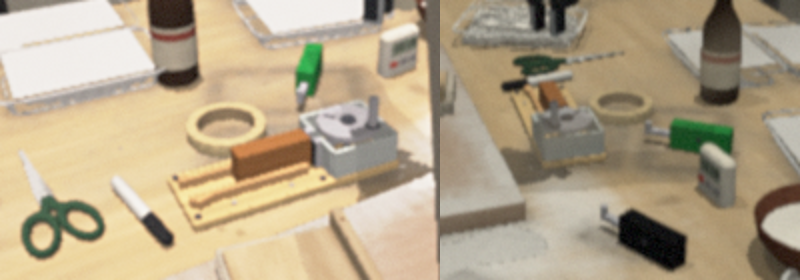

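```bash
python3 -c "
from h import *
print(env.hand_in())"
```

```text
the job is handed in; nothing more can be done
None
```

The board is in against the plunger, the cam is turned to tight, and the job was handed in at about 31 s, inside the 72 s limit. `hand_in` reports no verdict.

- **Board:** I gripped it and slid it about 44 mm along the channel until the plunger's push showed, about 1.8 N. After I let go, the picture put the board's centre 102 to 105 mm from the cam axis. That places the bolt head about 20.5 to 23.5 mm from the axis, within the 25 mm limit.
- **Cam:** I turned the disc clockwise with the open fingers held loosely round the crank pin. The push was 4 to 7 N while the hook drew the bolt in, and it began to climb at a cam angle of about 2.95 rad. I stopped at about 3.1 rad, where five readings averaged 12.2 N, inside the 11 to 13.5 N band. The highest reading at any point was 12.6 N.
- **Last checks:** The fingers were opened and raised clear, and the wrist force read about zero. The final pictures show the bolt in the housing throat and the marker, timer and scissors still in place.

**Uncertain points:**
- Single force readings scattered by about 1 N, so I relied on averages.
- The force readings included sideways friction on the pin, up to 6 N radially while the bolt was being drawn in, and 4 to 6 N along the pin at the end. I left both out of the push figures.
- The cam angles depend on a camera estimate of the axis, and the path I followed came out about 2 mm wider than the given 30 mm pin radius.

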